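# Stow the stock tray and pin down its retaining bar

## Robot

A 7-joint arm with a two-finger parallel gripper is mounted at the origin on a cart in front of the work surface, level with it; the furniture and walls round the work are solid. World frame = base frame: x ahead of the robot, y to its left, z up, the work surface at z = 0. Lengths are in m, angles in rad, forces in N, time in s.
With the tool pointing down it reaches from about 0.4 to 0.85 m from the base axis. Payload 10.4 kg.
Tool frame: the origin (TCP) lies midway between the tips of the shut fingers; the grasp point (between the pads) lies 19 mm behind it; z points along the fingers, y is the line along which they close (so a half turn about z gives the same grasp; the last joint's range is limited). The gripper opens to 87 mm and grips with 3 to 60 N. Pads are 19 mm wide; open, the fingers measure 117 mm over their backs; the gripper's body (75 mm by 190 mm) begins 51 mm behind the grasp point.
Start: joints at [1.199, 0.332, -0.065, 1.46, 0.022, 1.35, -0.088], TCP at [0.214, -0.587, 0.223] pointing down, gripper open.
Joint ranges: [-2.6, 2.6], [-0.5, 2.12], [-1.47, 1.34], [0.16, 2.42], [-1.27, 4.41], [0.06, 2.06], [-2.6, 2.6]. Speed limits (rad/s): [2.22, 2.22, 2.79, 2.79, 3.14, 3.14, 3.14].

## Interface

Orientations are given as a unit quaternion [x, y, z, w].
In Python, from bench import r gives the robot as it stands.
- The arm moves only by the tool move_arm, never from a script. Its argument "targets" is a list of rows, each a list of 3 entries, a list of its own where there are three numbers: the shift along the tool's x, y, z in cm, then the turn, a rotation vector about the tool's x, y, z in rad, then the opening in per cent of the stroke, from 0 (shut) to 100 (fully open). In form: [[[x, y, z], [wx, wy, wz], gripper], ...]. A call has 1 to 20 rows; each row shifts and turns the commanded pose from where the row before left it, along the tool's axes as they then stand; what a row does not reach is not made up. A row lasts 1/8 s, in which the tool goes at most 62.5 mm and 10.7 degrees, less where a joint would pass 70% of its speed; a pose out of reach is approached as far as the arm can. A call with a gripper value outside its range is refused whole. The fingers move at their own pace and stop on an object; "grip_force" is the grip in N (left out, the last holds). Time passes only in rows, so rows that do not move let the fingers close. It gives the time, the measured TCP pose, the force, the opening and the grip force at its end, in the units of the state.
- r.read_state(): the state, without advancing time (a new reading comes with each control period).
- r.camera(name): name is "scene" or "top"; returns a dict with "image" (480x640x3 uint8, blue, green, red), "vertical_fov" (degrees; the focal length in pixels is half the picture's height over the tangent of half this angle, whatever the lens; pixels are square), "cx", "cy" (the principal point, pixels), "cam_to_world" (4x4, takes a point from camera to world coordinates). Camera axes: x right, y down, z forward; pixel columns grow to the right and rows downward; lengths in m; the calibration is good to about 2 mm. A picture is of the moment at which its call begins. There is no depth.
- r.close_job(): hands the job in; it is judged then, once.
The state is a dict: "time": time; "joint_positions": joint angles; "joint_vel": joint speeds; "joint_torque": joint torques, N m; "ee_pos": TCP position; "eef_rot": TCP orientation; "ft_force": force on the tool from outside, world axes, zero at the start; "torque": the same for the moment, N m; "width": finger opening in m; "grip_force": force on a finger pad.
Only numpy, scipy, OpenCV 4.12 (cv2) and the standard library are available. Lean on these libraries where they do the work, as an engineer would, in place of code of your own. Each camera call takes 0.05 s, during which the arm holds its last target. There are 200 camera calls.

## Task

Get the stock tray ready to carry: put every work piece and tool that is lying to the left of the tray (willow block, pine block, maple offcut, thread spool, thumb plane, whichever are there) into the plywood tray. Then lay the aluminium retaining bar across the top of the tray so that its end holes line up with the holes in the tray's two steel lugs, and push one of the two knurled pins from the stand through bar and lug at each end, fully home with the head down on the bar. Leave the glue bottle standing.

Things in the scene. Friction and masses are not known exactly. Their poses are not given: they have to be found in the camera images.
- tray: open plywood tray, fixed: 186 (x) x 216 (y) x 60 mm outside, walls and floor 8 mm (inside 170 x 200). A steel lug sticks out of each y end, 120 (x) x 36 (y) x 12 mm, its top level with the rim (z = 60 mm), with a vertical 14 mm through hole at x = 0, y = +126 or -126 mm, free below (a web and skirt close its sides). Origin at the centre of the underside, z up
- lug_hole_a (a point): centre of the mouth of the lug hole at the tray's +y end, on the lug's top (60 mm above the bench)
- lug_hole_b (a point): the same at the tray's -y end
- bar: loose flat aluminium retaining bar, 30 (x) x 286 (y) x 12 mm, about 0.16 kg, lying on the bench to the right of the tray; a vertical through hole of 14 mm at y = +126 and at y = -126 mm. Either way round fits. origin at the centre of its underside, z up
- bar_hole_a (a point): centre of the bar's hole at its +y end, at half the bar's thickness
- bar_hole_b (a point): centre of the bar's hole at its -y end, at half the bar's thickness
- stand: wooden pin stand behind the left end of the tray, fixed, 60 (x) x 110 (y) x 52 mm high; the pins hang by their heads in its two 13 mm through holes at y = +32 and -32 mm. Origin at the centre of its underside
- pin_1: steel pin, upright in the +y hole of the stand at the start, its head on the stand: shank 10 mm thick, 46 mm long (last 6 mm taper to 6 mm), then a knurled round head 22 mm across, 28 mm tall; 0.06 kg. Origin at the tip's end face, z towards the head. Fully home its origin is 26 mm above the bench. Both pins are alike
- pin_2: the other pin, the same, in the -y hole of the stand at the start
- willow: lies like all things to stow to the left of the tray, on the black mat (2 mm thick) or just behind it: willow block, 40 (x) x 52 (y) x 30 mm high, may be absent; origin at the centre of its underside, z up
- pine: pine block standing on edge, 24 (x) x 66 (y) x 50 mm high, may be absent; origin at the centre of its underside, z up
- maple: flat maple offcut, 31 (x) x 86 (y) x 14 mm high, may be absent; origin at the centre of its underside, z up
- spool: wooden spool of thread standing upright, 35 mm across, 42 mm high, may be absent; origin at the centre of its underside, z up
- plane: small brass thumb plane, 26 (x) x 71 (y) x 30 mm high, 0.2 kg; its sides are 24 mm apart over x and stand 18 mm high, a lever cap rises between them; may be absent; origin at the centre of its underside, z up
- glue: white glue bottle with a black cone cap, 39 mm across, 128 mm high, standing to the right behind the tray; a bystander, must stay standing; origin at the centre of its underside, z up

How it is judged:
On the way, in this order (a step that is already met when the one before it is completed fails the run):
1. every work piece and tool that is present lies in the tray, released (x of willow in the frame of tray between -0.085 and 0.085 m and y of willow in the frame of tray between -0.1 and 0.1 m and z of each of willow, pine, maple, spool, plane in the frame of tray below 0.045 m and contact force between the fingers and willow below 0.1 N and x of pine in the frame of tray between -0.085 and 0.085 m and y of pine in the frame of tray between -0.1 and 0.1 m and contact force between the fingers and pine below 0.1 N and x of maple in the frame of tray between -0.085 and 0.085 m and y of maple in the frame of tray between -0.1 and 0.1 m and contact force between the fingers and maple below 0.1 N and x of spool in the frame of tray between -0.085 and 0.085 m and y of spool in the frame of tray between -0.1 and 0.1 m and contact force between the fingers and spool below 0.1 N and x of plane in the frame of tray between -0.085 and 0.085 m and y of plane in the frame of tray between -0.1 and 0.1 m and contact force between the fingers and plane below 0.1 N), for 0.2 s.
2. the bar lies flat on the lugs, released, its holes over the lug holes (within 5 mm) (((horizontal distance between bar_hole_a and lug_hole_a below 0.005 m and horizontal distance between bar_hole_b and lug_hole_b below 0.005 m) or (horizontal distance between bar_hole_a and lug_hole_b below 0.005 m and horizontal distance between bar_hole_b and lug_hole_a below 0.005 m)) and z of bar in the frame of tray between 0.057 and 0.063 m and angle between bar's own z axis and vertical below 0.03 rad and contact force between the fingers and bar below 0.1 N), for 0.2 s.
At the end, for the whole second after the job is handed in: all present pieces and tools in the tray (origins under 45 mm above its underside); bar flat on the lugs, holes within 5 mm; a pin through bar and lug at each end, upright within 0.1 rad, fully home (tip 22 to 30 mm above the tray's underside); all released and at rest (all of step 1 and all of step 2 and (((horizontal distance between pin_1 and lug_hole_a below 0.005 m and angle between pin_1's own z axis and vertical below 0.1 rad and z of pin_1 in the frame of tray between 0.022 and 0.03 m) and (horizontal distance between pin_2 and lug_hole_b below 0.005 m and angle between pin_2's own z axis and vertical below 0.1 rad and z of pin_2 in the frame of tray between 0.022 and 0.03 m)) or ((horizontal distance between pin_1 and lug_hole_b below 0.005 m and angle between pin_1's own z axis and vertical below 0.1 rad and z of pin_1 in the frame of tray between 0.022 and 0.03 m) and (horizontal distance between pin_2 and lug_hole_a below 0.005 m and angle between pin_2's own z axis and vertical below 0.1 rad and z of pin_2 in the frame of tray between 0.022 and 0.03 m))) and linear speed of each of willow, pine, maple, spool, plane, bar, pin_1, pin_2 below 0.02 m/s); the robot touches nothing.
It fails at once if the glue bottle was knocked over (angle between glue's own z axis and vertical above 0.6 rad).
Of willow, pine, maple, spool, plane only 3 to 4 are there at a start; the rules pass over those that are not, and their reading is None.
At some moment in a run one of willow, pine, maple, spool, plane may be knocked a few centimetres aside while the robot is not near it.
It also fails if it takes over 208 s, if anything falls off the work surface, if the arm or the gripper's body presses on something with over 40 N, if the wrist force passes 120 N, or if a joint passes its speed limit or range.

## Working session

There is one attempt and no reset: what is moved stays moved. The work goes in short steps, Python scripts to look and compute and a tool call to move; the robot and the scene stay as the last step left them, time stands still between calls to the robot, and variables do not carry over. Pictures are saved under pics/ and viewed, at most 14 in all, crops included, and the job is handed in when it is done.

Besides the shell and the picture viewer there is one more tool, called after ">>>" by a JSON object that holds its "op" and its "data", one argument or row to a line. move_arm: Moves the arm, as the interface text tells. Its arguments: {"type":"object","properties":{"targets":{"type":"array"},"grip_force":{"type":"number"}},"required":["targets"]}

```bash
mkdir -p pics
cat > h.py <<'E'
import numpy as np, cv2
from bench import r
from scipy.spatial.transform import Rotation as R
def snap(name,fn=None):
    c=r.camera(name)
    if fn: cv2.imwrite('pics/'+fn,c['image'])
    return c
def ray(c,u,v):
    f=240/np.tan(np.radians(c['vertical_fov'])/2)
    T=np.array(c['cam_to_world']); d=T[:3,:3]@np.array([(u-c['cx'])/f,(v-c['cy'])/f,1.])
    return T[:3,3],d
def onz(c,u,v,z):
    o,d=ray(c,u,v); return o+d*(z-o[2])/d[2]
def proj(c,p):
    f=240/np.tan(np.radians(c['vertical_fov'])/2)
    T=np.array(c['cam_to_world']); q=T[:3,:3].T@(np.array(p)-T[:3,3]); return c['cx']+f*q[0]/q[2],c['cy']+f*q[1]/q[2]
E
python3 - <<'E'
from h import *
np.set_printoptions(precision=3,suppress=True)
s=r.read_state();print(s)
for n in('scene','top'):
    c=snap(n,n+'0.png');print(n,c['vertical_fov'],c['cx'],c['cy'],np.array(c['cam_to_world']))
E
```

```text
{'time': 0.0, 'joint_positions': array([ 1.199,  0.333, -0.065,  1.461,  0.022,  1.35 , -0.089]), 'joint_vel': array([ 0.001,  0.   , -0.001, -0.001,  0.001, -0.001,  0.   ]), 'joint_torque': array([  0.001, -62.325,   0.026, -38.989,  -0.061,   0.04 ,   0.   ]), 'ee_pos': array([ 0.213, -0.587,  0.222]), 'eef_rot': array([ 0.985,  0.174, -0.   , -0.001]), 'ft_force': array([-0.32 ,  0.136,  0.21 ]), 'torque': array([-0.012, -0.041, -0.046]), 'grip_force': 0.0, 'width': 0.08695026124053179}
scene 42.055214303297205 310.63463540883254 234.97908474797916 [[-0.663 -0.33   0.672 -0.338]
 [-0.748  0.322 -0.58   0.668]
 [-0.025 -0.887 -0.461  0.647]
 [ 0.     0.     0.     1.   ]]
top 43.63066155132677 319.62984470278354 240.106458301439 [[-0.018 -0.978  0.207  0.266]
 [-1.     0.018  0.    -0.064]
 [-0.004 -0.207 -0.978  1.332]
 [ 0.     0.     0.     1.   ]]
```

View pics/top0.png

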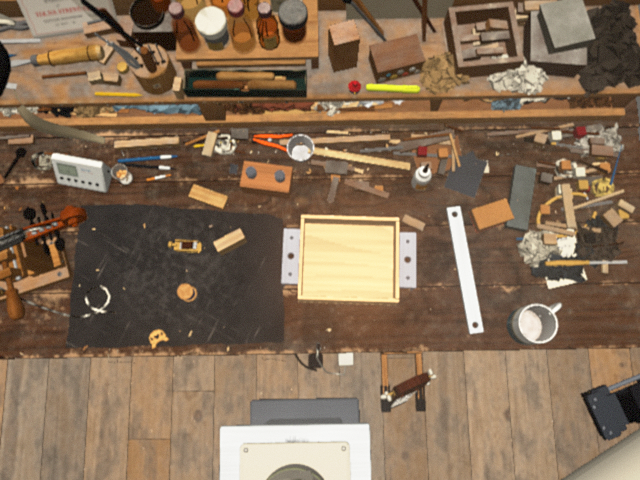

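View pics/scene0.png

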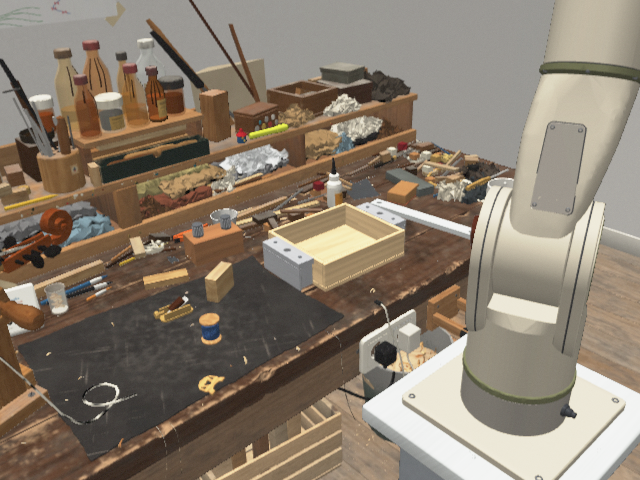

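The top view shows the plane at (186,245), pine at (229,240), spool at (187,292), maple at (208,195), stand at (265,177) and tray at (350,258). The bar runs from (453,210) to (476,330), and the glue is at (422,177). There is no willow. I'll take enlarged crops next.

Run:
```python
import cv2
i=cv2.imread('pics/top0.png')
cv2.imwrite('pics/c1.png',cv2.resize(i[155:315,155:315],None,fx=3.75,fy=3.75,interpolation=cv2.INTER_CUBIC))
cv2.imwrite('pics/c2.png',cv2.resize(i[160:340,270:510],None,fx=3.33,fy=3.33,interpolation=cv2.INTER_CUBIC))
```

```text
(no output)
```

View pics/c1.png

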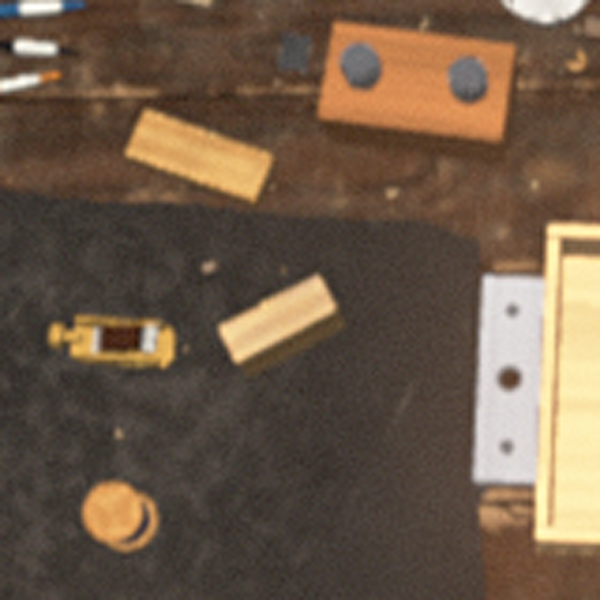

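View pics/c2.png

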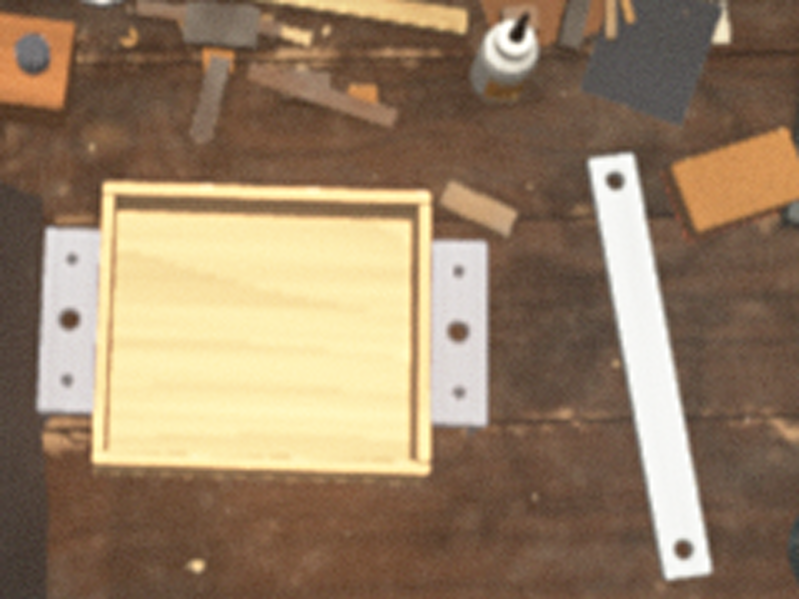

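```bash
cat >> h.py <<'E'
def hole(c,u,v,w=5,thr=None):
    g=cv2.cvtColor(c['image'],cv2.COLOR_BGR2GRAY).astype(float)
    u0,v0=int(round(u)),int(round(v)); p=g[v0-w:v0+w+1,u0-w:u0+w+1]
    m=np.clip(np.percentile(p,70)-25-p,0,None); yy,xx=np.mgrid[-w:w+1,-w:w+1]
    return u0+(m*xx).sum()/m.sum(), v0+(m*yy).sum()/m.sum()
E
python3 - <<'E'
from h import *
np.set_printoptions(precision=4,suppress=True)
c=snap('top')
A=lambda p:((p[0]+.5)/3.75-.5+155,(p[1]+.5)/3.75-.5+155)
B=lambda p:((p[0]+.5)/3.33-.5+270,(p[1]+.5)/3.33-.5+160)
def quad(n,ps,z):
    P=np.array([onz(c,*A(p),z)[:2] for p in ps]); e=[np.linalg.norm(P[i]-P[(i+1)%4]) for i in range(4)]
    l=P[1]-P[0]+P[2]-P[3]; print(n,P.mean(0),'edges',np.array(e),'long ang',np.degrees(np.arctan2(l[1],l[0])))
quad('pine',[(220,325),(320,275),(340,315),(240,363)],.052)
quad('maple',[(148,109),(273,155),(258,202),(124,155)],.014)
quad('plane',[(74,317),(175,320),(175,365),(72,360)],.02)
quad('stand',[(333,22),(515,43),(502,141),(319,118)],.052)
for n,p,z in [('spool',(113,513),.044),('pinL',(364,60),.08),('pinR',(470,74),.08)]: print(n,onz(c,*A(p),z))
for n,p,z in [('lugL',(69,319),.06),('lugR',(457,331),.06),('barT',(615,180),.012),('barB',(683,549),.012),('glue',(510,50),.09)]:
    q=B(p); q=hole(c,*q) if n!='glue' else q
    print(n,np.array(q),onz(c,*q,z))
a=onz(c,*hole(c,*B((69,319))),.06);b=onz(c,*hole(c,*B((457,331))),.06);print(np.linalg.norm(a-b))
a=onz(c,*hole(c,*B((615,180))),.012);b=onz(c,*hole(c,*B((683,549))),.012);print(np.linalg.norm(a-b))
for p in [(104,183),(431,192),(430,473),(94,465)]: print(onz(c,*B(p),.06))
E
```

```text
pine [0.5422 0.134 ] edges [0.0647 0.0269 0.064  0.0257] long ang -64.08985507255927
maple [0.6537 0.1897] edges [0.0829 0.0307 0.0879 0.0321] long ang -111.23808164292704
plane [0.538  0.2318] edges [0.0605 0.0274 0.0615 0.0262] long ang -93.33991756907936
stand [0.6861 0.0543] edges [0.11   0.0613 0.1098 0.0603] long ang -98.2488290280973
spool [0.4317 0.2299 0.044 ]
pinL [0.6902 0.0827 0.08  ]
pinR [0.6805 0.0209 0.08  ]
lugL [290.4061 255.5103] [0.5034 0.0004 0.06  ]
lugR [407.1506 259.1716] [ 0.4908 -0.2509  0.06  ]
barT [454.2494 213.83  ] [ 0.6017 -0.3698  0.012 ]
barB [474.7765 324.5343] [ 0.3517 -0.3986  0.012 ]
glue [422.8033 174.6652] [ 0.6706 -0.2893  0.09  ]
0.25163741645802457
0.2516203750174424
[ 0.594  -0.0232  0.06  ]
[ 0.5839 -0.2377  0.06  ]
[ 0.3995 -0.2288  0.06  ]
[ 0.4085 -0.0148  0.06  ]
```

```bash
cat >> h.py <<'E'
np.set_printoptions(precision=3,suppress=True)
def down(h):
    h=np.radians(h); return R.from_matrix(np.array([[np.cos(h),np.sin(h),0],[np.sin(h),-np.cos(h),0],[0,0,-1]]).T)
def plan(*tg,s=None):
    "targets (x,y,z,heading_deg): turn first, then shift (cm) in the turned tool frame"
    s=s or r.read_state(); p=np.array(s['ee_pos']); q=R.from_quat(s['eef_rot']); print('t',s['time'],'p',p)
    for x,y,z,h in tg:
        d=down(h); v=(q.inv()*d).as_rotvec(); n=d.inv().apply(np.array([x,y,z])-p)*100
        print('turn',v,'shift cm',n,'rows>=',np.linalg.norm(v)/.18,np.linalg.norm(n)/6); q=d;p=np.array([x,y,z])
E
python3 - <<'E'
from h import *
plan((.542,.134,.2,116),(.542,.134,.025,116),(.542,.134,.15,116))
E
```

```text
t 0.15 p [ 0.214 -0.587  0.222]
turn [-0.001 -0.001 -1.676] shift cm [50.411 61.135  2.195] rows>= 9.309677381072893 13.211529794501118
turn [0. 0. 0.] shift cm [ 0.   0.  17.5] rows>= 0.0 2.9166666666666665
turn [0. 0. 0.] shift cm [  0.    0.  -12.5] rows>= 0.0 2.0833333333333335
```

>>> {"op": "move_arm", "data": {
  "targets": [
    [[0,0,0],[0,0,-0.168],60],
    [[0,0,0],[0,0,-0.168],60],
    [[0,0,0],[0,0,-0.168],60],
    [[0,0,0],[0,0,-0.168],60],
    [[0,0,0],[0,0,-0.168],60],
    [[0,0,0],[0,0,-0.168],60],
    [[0,0,0],[0,0,-0.168],60],
    [[0,0,0],[0,0,-0.168],60],
    [[0,0,0],[0,0,-0.168],60],
    [[0,0,0],[0,0,-0.168],60],
    [[3.6,4.37,0.15],[0,0,0],60],
    [[3.6,4.37,0.15],[0,0,0],60],
    [[3.6,4.37,0.15],[0,0,0],60],
    [[3.6,4.37,0.15],[0,0,0],60],
    [[3.6,4.37,0.15],[0,0,0],60],
    [[3.6,4.37,0.15],[0,0,0],60],
    [[3.6,4.37,0.15],[0,0,0],60],
    [[3.6,4.37,0.15],[0,0,0],60],
    [[3.6,4.37,0.15],[0,0,0],60],
    [[3.6,4.37,0.15],[0,0,0],60]
  ],
  "grip_force": 20
}}

```text
time: 2.65
ee_pos: [0.4468, -0.0696, 0.2076]
eef_rot: [0.528, 0.849, -0.0, 0.0]
ft_force: [0.8, -1.2, -0.3]
width: 0.0522
grip_force: 0.0
```

Run:
```python
from h import *
plan((.542,.134,.1,116))
```

```text
t 2.65 p [ 0.447 -0.07   0.208]
turn [-0.     0.001  0.004] shift cm [14.128 17.488 10.761] rows>= 0.021964031464607132 4.154063584067628
```

>>> {"op": "move_arm", "data": {
  "targets": [
    [[2.82,3.5,2.15],[0,0,0],60],
    [[2.82,3.5,2.15],[0,0,0],60],
    [[2.82,3.5,2.15],[0,0,0],60],
    [[2.82,3.5,2.15],[0,0,0],60],
    [[2.82,3.5,2.15],[0,0,0],60],
    [[0,0,0],[0,0,0],60],
    [[0,0,0],[0,0,0],60],
    [[0,0,0],[0,0,0],60]
  ]
}}

```text
time: 3.65
ee_pos: [0.5414, 0.1311, 0.1006]
eef_rot: [0.529, 0.849, -0.0, 0.001]
ft_force: [0.3, 0.0, 0.5]
width: 0.0525
grip_force: 0.0
```

Run:
```python
from h import *
plan((.542,.134,.02,116))
c=snap('scene','s1.png');cv2.imwrite('pics/s1c.png',cv2.resize(c['image'][180:340,80:380],None,fx=2.6,fy=2.6))
```

```text
t 3.65 p [0.541 0.131 0.101]
turn [0.    0.001 0.002] shift cm [0.233 0.186 8.059] rows>= 0.014827899392424328 1.3440018426032518
```

View pics/s1c.png

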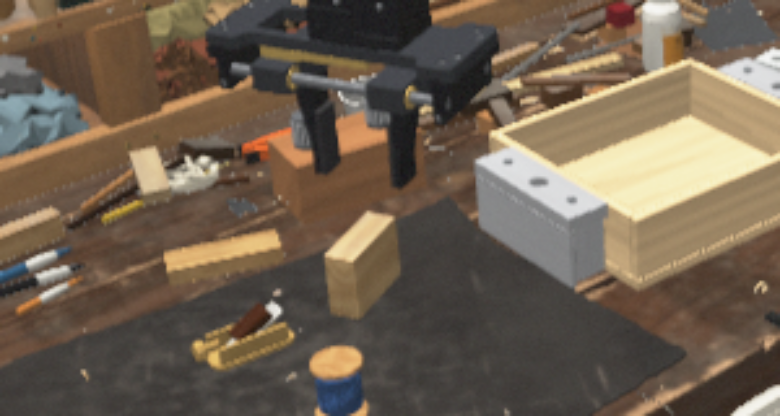

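Gripper fingers (crop 325,150 and 403,170) straddle the pine (363,265). I'll descend and grasp it.

>>> {"op": "move_arm", "data": {
  "targets": [
    [[0.2,0.2,2.7],[0,0,0],60],
    [[0,0,2.7],[0,0,0],60],
    [[0,0,2.6],[0,0,0],60],
    [[0,0,0],[0,0,0],60],
    [[0,0,0],[0,0,0],10],
    [[0,0,0],[0,0,0],10],
    [[0,0,0],[0,0,0],10],
    [[0,0,0],[0,0,0],10],
    [[0,0,0],[0,0,0],10],
    [[0,0,-4],[0,0,0],10],
    [[0,0,-4],[0,0,0],10],
    [[0,0,-4],[0,0,0],10],
    [[0,0,0],[0,0,0],10]
  ],
  "grip_force": 20
}}

```text
time: 5.32
ee_pos: [0.5434, 0.1359, 0.1428]
eef_rot: [0.528, 0.849, 0.001, 0.002]
ft_force: [-0.0, 0.3, -1.1]
width: 0.0239
grip_force: 20.0
```

```bash
cat >> h.py <<'E'
TC=np.array([.4971,-.12525]); TY=np.arctan2(.2513,.0126); TYV=np.array([np.cos(TY),np.sin(TY)]); TXV=np.array([np.sin(TY),-np.cos(TY)])
def tray(x,y): return TC+x*TXV+y*TYV
E
python3 - <<'E'
from h import *
print(np.degrees(TY))
a=tray(.045,.045);print(a)
plan((*a,.15,87),(*a,.03,87),(*a,.15,87))
E
```

```text
87.12963481568536
[ 0.544 -0.083]
t 5.325 p [0.543 0.136 0.143]
turn [0.005 0.    0.51 ] shift cm [-21.814   1.236  -0.72 ] rows>= 2.8352211920289903 3.6434080314942534
turn [0. 0. 0.] shift cm [ 0.  0. 12.] rows>= 0.0 2.0
turn [0. 0. 0.] shift cm [  0.   0. -12.] rows>= 0.0 2.0
```

>>> {"op": "move_arm", "data": {
  "targets": [
    [[0,0,0],[0,0,0.128],10],
    [[0,0,0],[0,0,0.128],10],
    [[0,0,0],[0,0,0.128],10],
    [[0,0,0],[0,0,0.128],10],
    [[-5.45,0.31,-0.18],[0,0,0],10],
    [[-5.45,0.31,-0.18],[0,0,0],10],
    [[-5.45,0.31,-0.18],[0,0,0],10],
    [[-5.45,0.31,-0.18],[0,0,0],10],
    [[0,0,0],[0,0,0],10],
    [[0,0,0],[0,0,0],10],
    [[0,0,4],[0,0,0],10],
    [[0,0,4],[0,0,0],10],
    [[0,0,2.5],[0,0,0],10],
    [[0,0,1.5],[0,0,0],10],
    [[0,0,0],[0,0,0],10],
    [[0,0,0],[0,0,0],10]
  ]
}}

```text
time: 7.32
ee_pos: [0.543, -0.0825, 0.0278]
eef_rot: [0.726, 0.688, 0.0, 0.0]
ft_force: [0.0, -0.0, -0.5]
width: 0.0242
grip_force: 20.0
```

Run:
```python
from h import *
a=tray(.045,.045)
plan((*a,.028,87),(*a,.15,87),(.538,.236,.12,87))
```

```text
t 7.325 p [ 0.543 -0.082  0.028]
turn [ 0.001 -0.    -0.001] shift cm [ 0.001  0.126 -0.022] rows>= 0.006808425357131736 0.021322520721458276
turn [0. 0. 0.] shift cm [  0.    0.  -12.2] rows>= 0.0 2.033333333333333
turn [0. 0. 0.] shift cm [31.779 -2.296  3.   ] rows>= 0.0 5.333855652827155
```

>>> {"op": "move_arm", "data": {
  "targets": [
    [[0,0,0.1],[0,0,0],46],
    [[0,0,0],[0,0,0],46],
    [[0,0,0],[0,0,0],46],
    [[0,0,-4],[0,0,0],46],
    [[0,0,-4],[0,0,0],46],
    [[0,0,-4],[0,0,0],46]
  ]
}}

```text
time: 8.07
ee_pos: [0.5424, -0.0831, 0.1476]
eef_rot: [0.726, 0.688, 0.0, 0.0]
ft_force: [-0.1, -0.4, -0.6]
width: 0.0401
grip_force: 0.0
```

```bash
cat >> h.py <<'E'
PATCH=dict(plane=(162,232,206,262),maple=(183,180,233,212),spool=(172,278,202,306),barT=(440,200,470,250),lug=(282,225,300,290))
def diff(fn):
    c=snap('top',fn); b=cv2.imread('pics/top0.png').astype(float)
    for n,(a,t,e,g) in PATCH.items(): print(n,np.abs(c['image'][t:g,a:e]-b[t:g,a:e]).mean().round(1),end=' ')
    print(); return c
E
python3 - <<'E'
from h import *
diff('t2.png')
plan((.538,.236,.12,87),(.538,.236,.014,87))
E
```

```text
plane 5.1 maple 5.7 spool 5.4 barT 5.8 lug 7.4 
t 8.125 p [ 0.545 -0.083  0.153]
turn [ 0.007  0.001 -0.001] shift cm [31.812 -2.368  3.293] rows>= 0.03820696257009136 5.344886031904309
turn [0. 0. 0.] shift cm [ 0.   0.  10.6] rows>= 0.0 1.7666666666666666
```

>>> {"op": "move_arm", "data": {
  "targets": [
    [[5.3,-0.39,0.5],[0,0,0],55],
    [[5.3,-0.39,0.5],[0,0,0],55],
    [[5.3,-0.39,0.5],[0,0,0],55],
    [[5.3,-0.39,0.5],[0,0,0],55],
    [[5.3,-0.39,0.5],[0,0,0],55],
    [[5.3,-0.39,0.5],[0,0,0],55],
    [[0,0,0],[0,0,0],55],
    [[0,0,0],[0,0,0],55],
    [[0,0,4],[0,0,0],55],
    [[0,0,4],[0,0,0],55],
    [[0,0,2],[0,0,0],55],
    [[0,0,1.4],[0,0,0],55],
    [[0,0,0],[0,0,0],10],
    [[0,0,0],[0,0,0],10],
    [[0,0,0],[0,0,0],10],
    [[0,0,0],[0,0,0],10],
    [[0,0,-4],[0,0,0],10],
    [[0,0,-4],[0,0,0],10],
    [[0,0,-4],[0,0,0],10],
    [[0,0,0],[0,0,0],10]
  ],
  "grip_force": 30
}}

```text
time: 10.62
ee_pos: [0.5374, 0.2366, 0.1249]
eef_rot: [0.726, 0.688, 0.002, 0.001]
ft_force: [0.2, 0.4, -2.5]
width: 0.0248
grip_force: 30.0
```

Run:
```python
from h import *
print(r.read_state()['ft_force'])
a=tray(-.045,.047)
plan((*a,.14,87),(*a,.014,87))
```

```text
[ 0.157  0.364 -2.55 ]
t 10.625 p [0.537 0.237 0.125]
turn [ 0.004 -0.002 -0.002] shift cm [-31.657  -6.645  -1.508] rows>= 0.024974539244322073 5.3970493588834465
turn [0. 0. 0.] shift cm [ 0.   0.  12.6] rows>= 0.0 2.1
```

>>> {"op": "move_arm", "data": {
  "targets": [
    [[-5.28,-1.11,-0.25],[0,0,0],10],
    [[-5.28,-1.11,-0.25],[0,0,0],10],
    [[-5.28,-1.11,-0.25],[0,0,0],10],
    [[-5.28,-1.11,-0.25],[0,0,0],10],
    [[-5.28,-1.11,-0.25],[0,0,0],10],
    [[-5.28,-1.11,-0.25],[0,0,0],10],
    [[0,0,0],[0,0,0],10],
    [[0,0,0],[0,0,0],10],
    [[0,0,4.5],[0,0,0],10],
    [[0,0,4.5],[0,0,0],10],
    [[0,0,2],[0,0,0],10],
    [[0,0,1.4],[0,0,0],10],
    [[0,0,0],[0,0,0],10],
    [[0,0,0],[0,0,0],10],
    [[0,0,0],[0,0,0],41],
    [[0,0,0],[0,0,0],41],
    [[0,0,0],[0,0,0],41],
    [[0,0,-4],[0,0,0],41],
    [[0,0,-5],[0,0,0],41],
    [[0,0,-5],[0,0,0],41]
  ]
}}

```text
time: 13.12
ee_pos: [0.4526, -0.0769, 0.1549]
eef_rot: [0.726, 0.688, 0.0, 0.0]
ft_force: [1.4, -0.9, 0.7]
width: 0.0362
grip_force: 0.0
```

Run:
```python
from h import *
c=diff('t3.png')
cv2.imwrite('pics/t3c.png',cv2.resize(c['image'][160:340,170:430],None,fx=3,fy=3))
plan((.432,.230,.14,87),(.654,.19,.14,69))
```

```text
plane 21.6 maple 6.6 spool 6.0 barT 7.0 lug 14.8 
t 13.175 p [ 0.456 -0.077  0.161]
turn [ 0.008  0.002 -0.001] shift cm [30.516 -3.972  2.099] rows>= 0.043428052211492714 5.140869771654169
turn [0.    0.    0.314] shift cm [ 4.221 22.159  0.   ] rows>= 1.7453292519943302 3.759580354832764
```

View pics/t3c.png

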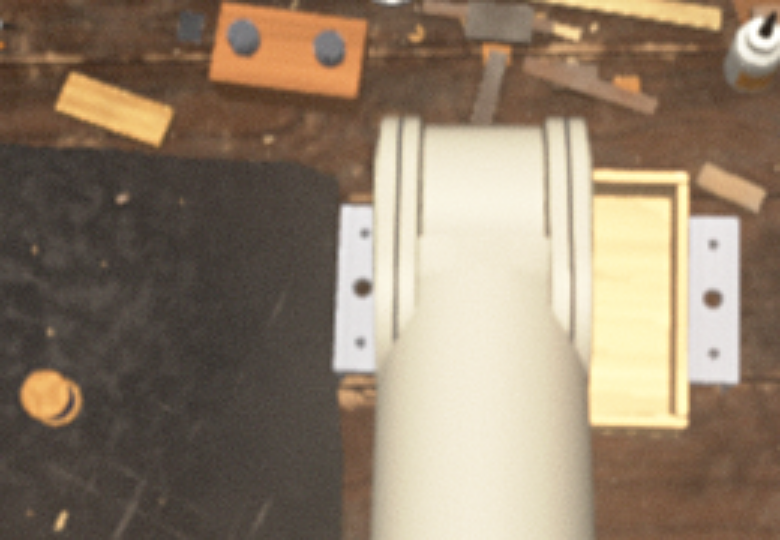

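Plane and pine are gone from the mat, and spool (crop 50,397) and maple (113,108) haven't moved. Spool next.

>>> {"op": "move_arm", "data": {
  "targets": [
    [[5.1,-0.66,0.35],[0,0,0],72],
    [[5.1,-0.66,0.35],[0,0,0],72],
    [[5.1,-0.66,0.35],[0,0,0],72],
    [[5.1,-0.66,0.35],[0,0,0],72],
    [[5.1,-0.66,0.35],[0,0,0],72],
    [[5.1,-0.66,0.35],[0,0,0],72],
    [[0,0,0],[0,0,0],72],
    [[0,0,0],[0,0,0],72],
    [[0,0,4],[0,0,0],72],
    [[0,0,4],[0,0,0],72],
    [[0,0,3],[0,0,0],72],
    [[0,0,1.8],[0,0,0],72],
    [[0,0,0],[0,0,0],10],
    [[0,0,0],[0,0,0],10],
    [[0,0,0],[0,0,0],10],
    [[0,0,0],[0,0,0],10],
    [[0,0,-4],[0,0,0],10],
    [[0,0,-4],[0,0,0],10],
    [[0,0,-4],[0,0,0],10],
    [[0,0,0],[0,0,0],10]
  ],
  "grip_force": 20
}}

```text
time: 15.68
ee_pos: [0.4312, 0.2314, 0.1268]
eef_rot: [0.726, 0.688, 0.002, 0.001]
ft_force: [0.2, -0.5, -0.8]
width: 0.0345
grip_force: 20.0
```

Run:
```python
from h import *
a=tray(.043,-.055);b=tray(-.02,-.06)
plan((*a,.14,87),(*a,.02,87))
```

```text
t 15.675 p [0.431 0.231 0.127]
turn [ 0.005 -0.001 -0.002] shift cm [-40.765  12.761  -1.321] rows>= 0.02897153656026469 7.122650062710281
turn [0. 0. 0.] shift cm [ 0.  0. 12.] rows>= 0.0 2.0000000000000004
```

>>> {"op": "move_arm", "data": {
  "targets": [
    [[-5.1,1.6,-0.17],[0,0,0],10],
    [[-5.1,1.6,-0.17],[0,0,0],10],
    [[-5.1,1.6,-0.17],[0,0,0],10],
    [[-5.1,1.6,-0.17],[0,0,0],10],
    [[-5.1,1.6,-0.17],[0,0,0],10],
    [[-5.1,1.6,-0.17],[0,0,0],10],
    [[-5.1,1.6,-0.17],[0,0,0],10],
    [[-5.1,1.6,-0.17],[0,0,0],10],
    [[0,0,0],[0,0,0],10],
    [[0,0,0],[0,0,0],10],
    [[0,0,4.5],[0,0,0],10],
    [[0,0,4.5],[0,0,0],10],
    [[0,0,2],[0,0,0],10],
    [[0,0,1.1],[0,0,0],10],
    [[0,0,0],[0,0,0],10],
    [[0,0,0],[0,0,0],10],
    [[0,0,0],[0,0,0],54],
    [[0,0,0],[0,0,0],54],
    [[0,0,0],[0,0,0],54],
    [[0,0,-2],[0,0,0],54]
  ]
}}

```text
time: 18.18
ee_pos: [0.5345, -0.1833, 0.0365]
eef_rot: [0.726, 0.688, -0.0, -0.001]
ft_force: [0.4, -0.4, 1.1]
width: 0.0468
grip_force: 0.0
```

Run:
```python
from h import *
diff('t4.png')
s=r.read_state(); p=s['ee_pos']
plan((p[0],p[1],.16,87),(.654,.19,.16,69),(.654,.19,.004,69))
```

```text
plane 21.9 maple 3.2 spool 29.6 barT 4.9 lug 2.2 
t 18.225 p [ 0.537 -0.184  0.04 ]
turn [ 0.002  0.    -0.001] shift cm [  0.      0.    -11.984] rows>= 0.014440817487772706 1.9973173621031457
turn [0.    0.    0.314] shift cm [39.088 -2.441  0.   ] rows>= 1.7453292519943302 6.527382685512574
turn [0. 0. 0.] shift cm [ 0.   0.  15.6] rows>= 0.0 2.6000000000000005
```

>>> {"op": "move_arm", "data": {
  "targets": [
    [[0,0,-6],[0,0,0],54],
    [[0,0,-6],[0,0,0],54],
    [[0,0,0],[0,0,0.157],65],
    [[0,0,0],[0,0,0.157],65],
    [[5.58,-0.35,0],[0,0,0],65],
    [[5.58,-0.35,0],[0,0,0],65],
    [[5.58,-0.35,0],[0,0,0],65],
    [[5.58,-0.35,0],[0,0,0],65],
    [[5.58,-0.35,0],[0,0,0],65],
    [[5.58,-0.35,0],[0,0,0],65],
    [[5.58,-0.35,0],[0,0,0],65],
    [[0,0,5],[0,0,0],65],
    [[0,0,5],[0,0,0],65],
    [[0,0,2],[0,0,0],65],
    [[0,0,0],[0,0,0],65],
    [[0,0,0],[0,0,0],65]
  ]
}}

```text
time: 20.23
ee_pos: [0.6545, 0.1901, 0.0395]
eef_rot: [0.825, 0.566, 0.002, 0.0]
ft_force: [0.3, -0.7, 0.6]
width: 0.0564
grip_force: 0.0
```

Run:
```python
from h import *
plan((.654,.19,.003,69))
```

```text
t 20.225 p [0.655 0.19  0.039]
turn [ 0.002 -0.002 -0.002] shift cm [-0.027 -0.043  3.645] rows>= 0.02091782009463255 0.6076258610817684
```

>>> {"op": "move_arm", "data": {
  "targets": [
    [[0,0,2],[0,0,0],65],
    [[0,0,1.6],[0,0,0],65],
    [[0,0,0],[0,0,0],65],
    [[0,0,0],[0,0,0],10],
    [[0,0,0],[0,0,0],10],
    [[0,0,0],[0,0,0],10],
    [[0,0,0],[0,0,0],10],
    [[0,0,-5],[0,0,0],10],
    [[0,0,-5],[0,0,0],10],
    [[0,0,-5],[0,0,0],10],
    [[0,0,0],[0,0,0],10]
  ]
}}

```text
time: 21.6
ee_pos: [0.6549, 0.1907, 0.1547]
eef_rot: [0.825, 0.566, 0.003, 0.001]
ft_force: [-0.3, 0.7, -1.4]
width: 0.0312
grip_force: 19.9
```

Run:
```python
from h import *
a=tray(-.042,-.048)
plan((*a,.155,87),(*a,.014,87))
```

```text
t 21.6 p [0.655 0.191 0.155]
turn [ 0.006 -0.003 -0.316] shift cm [-37.185 -18.298  -0.028] rows>= 1.755030068535556 6.9071257999486955
turn [0. 0. 0.] shift cm [ 0.   0.  14.1] rows>= 0.0 2.3499999999999996
```

>>> {"op": "move_arm", "data": {
  "targets": [
    [[0,0,0],[0,0,-0.158],10],
    [[0,0,0],[0,0,-0.158],10],
    [[-4.65,-2.29,0],[0,0,0],10],
    [[-4.65,-2.29,0],[0,0,0],10],
    [[-4.65,-2.29,0],[0,0,0],10],
    [[-4.65,-2.29,0],[0,0,0],10],
    [[-4.65,-2.29,0],[0,0,0],10],
    [[-4.65,-2.29,0],[0,0,0],10],
    [[-4.65,-2.29,0],[0,0,0],10],
    [[-4.65,-2.29,0],[0,0,0],10],
    [[0,0,0],[0,0,0],10],
    [[0,0,0],[0,0,0],10],
    [[0,0,5],[0,0,0],10],
    [[0,0,5],[0,0,0],10],
    [[0,0,2.5],[0,0,0],10],
    [[0,0,1.6],[0,0,0],10],
    [[0,0,0],[0,0,0],10],
    [[0,0,0],[0,0,0],47],
    [[0,0,0],[0,0,0],47],
    [[0,0,0],[0,0,0],47]
  ]
}}

```text
time: 24.1
ee_pos: [0.4511, -0.1725, 0.0101]
eef_rot: [0.725, 0.688, 0.0, 0.0]
ft_force: [-0.1, -0.1, 0.4]
width: 0.0402
grip_force: 0.0
```

Run:
```python
from h import *
s=r.read_state(); p=s['ee_pos']; print(s['ft_force'])
plan((p[0],p[1],.16,87),(.477,-.384,.16,6.6))
```

```text
[-0.109 -0.072  0.4  ]
t 24.1 p [ 0.451 -0.172  0.01 ]
turn [0. 0. 0.] shift cm [  0.      0.    -14.994] rows>= 0.0038370676383181475 2.49895981648361
turn [0.    0.    1.403] shift cm [ 0.143 21.312  0.   ] rows>= 7.795803992241338 3.552077138644034
```

>>> {"op": "move_arm", "data": {
  "targets": [
    [[0,0,-5],[0,0,0],47],
    [[0,0,-5],[0,0,0],47],
    [[0,0,-5],[0,0,0],47],
    [[0,0,0],[0,0,0.156],70],
    [[0,0,0],[0,0,0.156],70],
    [[0,0,0],[0,0,0.156],70],
    [[0,0,0],[0,0,0.156],70],
    [[0,0,0],[0,0,0.156],70],
    [[0,0,0],[0,0,0.156],70],
    [[0,0,0],[0,0,0.156],70],
    [[0,0,0],[0,0,0.156],70],
    [[0,0,0],[0,0,0.156],70],
    [[0,5.33,0],[0,0,0],70],
    [[0,5.33,0],[0,0,0],70],
    [[0,5.33,0],[0,0,0],70],
    [[0.14,5.33,0],[0,0,0],70],
    [[0,0,0],[0,0,0],70],
    [[0,0,0],[0,0,0],70]
  ]
}}

```text
time: 26.35
ee_pos: [0.4769, -0.3833, 0.1597]
eef_rot: [0.998, 0.058, 0.0, -0.0]
ft_force: [0.6, 0.6, 0.3]
width: 0.0608
grip_force: 0.0
```

Run:
```python
from h import *
c=diff('t5.png')
cv2.imwrite('pics/t5c.png',cv2.resize(c['image'][160:340,270:510],None,fx=3.33,fy=3.33))
plan((.4767,-.3842,.005,6.6))
```

```text
plane 21.9 maple 32.4 spool 29.7 barT 30.6 lug 2.1 
t 26.4 p [ 0.477 -0.383  0.16 ]
turn [-0.    -0.     0.001] shift cm [-0.052  0.135 15.496] rows>= 0.005869920095624778 2.5827533686442243
```

View pics/t5c.png

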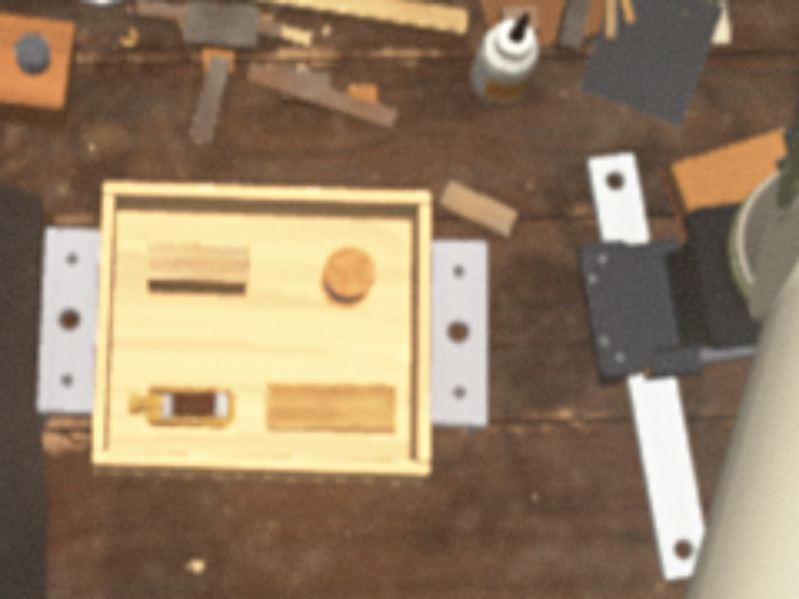

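All four pieces are in the tray: pine (198,268), spool (348,275), plane (185,405) and maple (332,408). The bar hasn't moved. Grasp the bar.

>>> {"op": "move_arm", "data": {
  "targets": [
    [[0,0.1,5],[0,0,0],70],
    [[0,0,5],[0,0,0],70],
    [[0,0,3],[0,0,0],70],
    [[0,0,2.5],[0,0,0],70],
    [[0,0,0],[0,0,0],70],
    [[0,0,0],[0,0,0],10],
    [[0,0,0],[0,0,0],10],
    [[0,0,0],[0,0,0],10],
    [[0,0,0],[0,0,0],10],
    [[0,0,0],[0,0,0],10]
  ],
  "grip_force": 40
}}

```text
time: 27.65
ee_pos: [0.477, -0.3851, 0.0053]
eef_rot: [0.998, 0.057, 0.0, 0.0]
ft_force: [-0.1, 1.7, 4.3]
width: 0.0292
grip_force: 40.0
```

Run:
```python
from h import *
c=diff('t6.png'); s=r.read_state()
a=onz(c,*hole(c,454.25,213.8),.012)[:2];b=onz(c,*hole(c,474.8,324.5),.012)[:2]
v=a-b; hb=np.degrees(np.arctan2(v[1],v[0])); X=R.from_quat(s['eef_rot']).as_matrix()[:,0]; ht=np.degrees(np.arctan2(X[1],X[0]))
m=(a+b)/2; off=R.from_quat(s['eef_rot']).inv().apply(np.append(m,0)-np.append(s['ee_pos'][:2],0))
print(a,b,'bar head',hb,'tool head',ht,'mid off tool',off,s['width'])
p=s['ee_pos']
H=87.13-(hb-ht); t=TC-down(H).apply(off)[:2]; print('H',H,'t',t)
plan((p[0],p[1],.16,ht),(*t,.16,H),(*t,.066,H))
```

```text
plane 22.0 maple 32.5 spool 29.7 barT 22.9 lug 2.3 
[ 0.601 -0.371] [ 0.352 -0.403] bar head 7.345576757460962 tool head 6.577165322678234 mid off tool [-0.     0.002  0.   ] 0.029923409859546363
H 86.36158856521726 t [ 0.495 -0.125]
t 27.7 p [ 0.477 -0.385  0.005]
turn [ 0. -0. -0.] shift cm [  0.     0.   -15.47] rows>= 0.00253840763778862 2.5782892605824723
turn [ 0.     0.    -1.393] shift cm [26.092  0.158  0.   ] rows>= 7.736115985483314 4.348720599621264
turn [0. 0. 0.] shift cm [0.  0.  9.4] rows>= 0.0 1.566666666666667
```

>>> {"op": "move_arm", "data": {
  "targets": [
    [[0,0,-3],[0,0,0],10],
    [[0,0,-5],[0,0,0],10],
    [[0,0,-5],[0,0,0],10],
    [[0,0,-5],[0,0,0],10],
    [[0,0,0],[0,0,-0.141],10],
    [[0,0,0],[0,0,-0.141],10],
    [[0,0,0],[0,0,-0.141],10],
    [[0,0,0],[0,0,-0.141],10],
    [[0,0,0],[0,0,-0.141],10],
    [[0,0,0],[0,0,-0.141],10],
    [[0,0,0],[0,0,-0.141],10],
    [[0,0,0],[0,0,-0.141],10],
    [[0,0,0],[0,0,-0.141],10],
    [[0,0,0],[0,0,-0.141],10],
    [[5.21,0.14,0],[0,0,0],10],
    [[5.21,0.14,0],[0,0,0],10],
    [[5.21,0.14,0],[0,0,0],10],
    [[5.21,0.14,0],[0,0,0],10],
    [[5.21,0.14,0],[0,0,0],10],
    [[0,0,0],[0,0,0],10]
  ]
}}

```text
time: 30.2
ee_pos: [0.496, -0.1206, 0.1851]
eef_rot: [0.721, 0.693, 0.0, 0.0]
ft_force: [-0.6, -0.2, -1.6]
width: 0.0294
grip_force: 40.0
```

Run:
```python
from h import *
s=r.read_state();print(s['width'],s['ft_force'])
plan((*TC,.085,87.13),(*TC,.066,87.13))
```

```text
0.029359756351774666 [-0.597 -0.242 -1.58 ]
t 30.2 p [ 0.496 -0.121  0.185]
turn [0.    0.    0.011] shift cm [-0.463  0.133 10.007] rows>= 0.06151067478870823 1.6697575578321358
turn [0. 0. 0.] shift cm [0.  0.  1.9] rows>= 0.0 0.3166666666666667
```

>>> {"op": "move_arm", "data": {
  "targets": [
    [[0,0.1,3],[0,0,0.011],10],
    [[-0.3,0,3],[0,0,0],10],
    [[0,0,3],[0,0,0],10],
    [[0,0,0],[0,0,0],10],
    [[0,0,0],[0,0,0],10],
    [[0,0,0],[0,0,0],10]
  ]
}}

```text
time: 30.95
ee_pos: [0.4974, -0.1285, 0.0961]
eef_rot: [0.727, 0.687, 0.0, 0.001]
ft_force: [0.7, 0.1, -2.1]
width: 0.0293
grip_force: 40.0
```

Run:
```python
from h import *
s=r.read_state(); c=snap('top','t7.png'); z=s['ee_pos'][2]+.0067; print(z,s['ft_force'])
for d in(.126,-.126):
    g=tray(0,d); q=proj(c,[*g,z]); print('expected px',q); h=hole(c,*q); m=onz(c,*h,z)[:2]; print('meas px',h,'err x,y tray',(m-g)@TXV,(m-g)@TYV)
cv2.imwrite('pics/t7c.png',cv2.resize(c['image'][200:310,270:430],None,fx=5,fy=5))
plan((*TC,.0653,87.13))
```

```text
0.10280158023825617 [ 0.728  0.079 -2.127]
expected px (np.float64(289.25702096744544), np.float64(251.76471268574684))
meas px (np.float64(290.379679144385), np.float64(253.1085561497326)) err x,y tray -0.0027782907906000326 -0.0024648621993519056
expected px (np.float64(410.08618133670666), np.float64(255.52928797507198))
meas px (np.float64(408.4832361516035), np.float64(257.03498542274053)) err x,y tray -0.0032948392799168583 0.003330135902524607
t 31.0 p [ 0.497 -0.128  0.096]
turn [ 0.002  0.001 -0.007] shift cm [ 0.321 -0.033  3.064] rows>= 0.041102817977595664 0.5134422544700316
```

View pics/t7c.png

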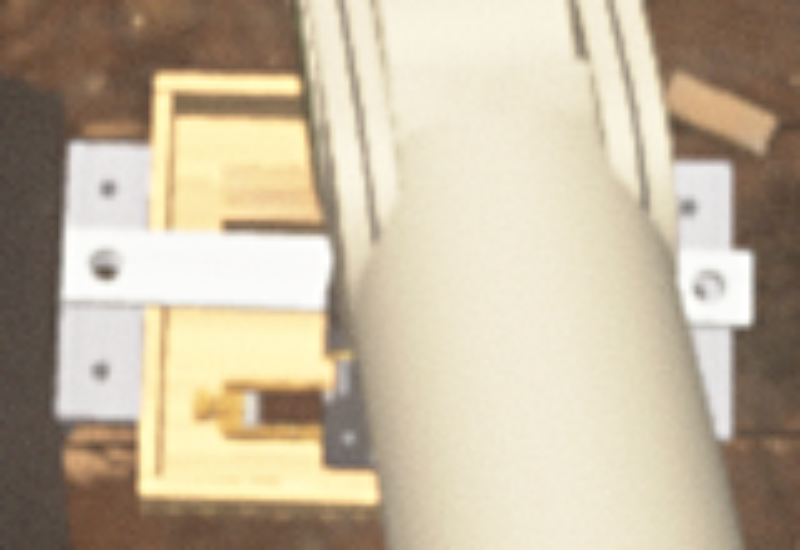

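Both bar holes are visible at crop (104,265) and (709,286), about 2.5 mm too far in -y and 1–2 mm in -x. I'll correct, lower, and measure again just above the lugs.

>>> {"op": "move_arm", "data": {
  "targets": [
    [[0.3,0.1,1],[0,0,-0.004],10],
    [[0,0,1.0],[0,0,0],10],
    [[0,0,0.7],[0,0,0],10],
    [[0,0,0],[0,0,0],10],
    [[0,0,0],[0,0,0],10],
    [[0,0,0],[0,0,0],10],
    [[0,0,0],[0,0,0],10]
  ]
}}

```text
time: 31.88
ee_pos: [0.4979, -0.1253, 0.068]
eef_rot: [0.726, 0.688, 0.0, 0.0]
ft_force: [0.2, 0.8, -1.4]
width: 0.029
grip_force: 40.0
```

Run:
```python
from h import *
s=r.read_state(); c=snap('top','t8.png'); z=s['ee_pos'][2]+.0067; print(z,s['ft_force'])
hsv=cv2.cvtColor(c['image'],cv2.COLOR_BGR2HSV)
m=((c['image'].min(2)>225)*255).astype(np.uint8)
for d in(.126,-.126):
    g=tray(0,d); q=proj(c,[*g,z]); print('exp',np.array(q))
    u,v=map(int,np.round(q))
    # bar band: bright rows in columns just beside the hole, and end edge
    for col in (u-12,u-8,u+8,u+12):
        ys=np.where(m[v-14:v+15,col])[0]; print(col,(ys.min()+v-14,ys.max()+v-14) if len(ys) else None,end=' ')
    xs=np.where(m[v-5,u-25:u+26])[0]; print('cols',xs.min()+u-25,xs.max()+u-25)
    # hole: fill bright contour interior
    p=m[v-7:v+8,u-7:u+8]; n,l,st,ce=cv2.connectedComponentsWithStats(255-p); print([(st[i][4],ce[i]+[u-7,v-7]) for i in range(1,n)])
cv2.imwrite('pics/t8c.png',np.hstack([cv2.resize(c['image'][235:275,a:a+40],None,fx=10,fy=10,interpolation=cv2.INTER_CUBIC) for a in(270,390)]))
plan((*TC,.0653,87.13))
```

```text
0.07474730062731293 [ 0.154  0.826 -1.397]
exp [289.963 254.242]
278 None 282 (np.int64(258), np.int64(261)) 298 (np.int64(248), np.int64(262)) 302 (np.int64(249), np.int64(262)) cols 283 315
[(np.int32(1), array([283., 247.])), (np.int32(1), array([286., 247.])), (np.int32(1), array([291., 247.])), (np.int32(2), array([295.5, 247. ])), (np.int32(38), array([289.921, 254.947]))]
exp [408.196 257.931]
396 None 400 None 416 None 420 None cols 403 415
[(np.int32(90), array([404.867, 259.211])), (np.int32(1), array([415., 251.]))]
t 31.925 p [ 0.498 -0.125  0.068]
turn [ 0.     0.    -0.003] shift cm [-0.003 -0.077  0.271] rows>= 0.016480185679111498 0.04702288519843667
```

View pics/t8c.png

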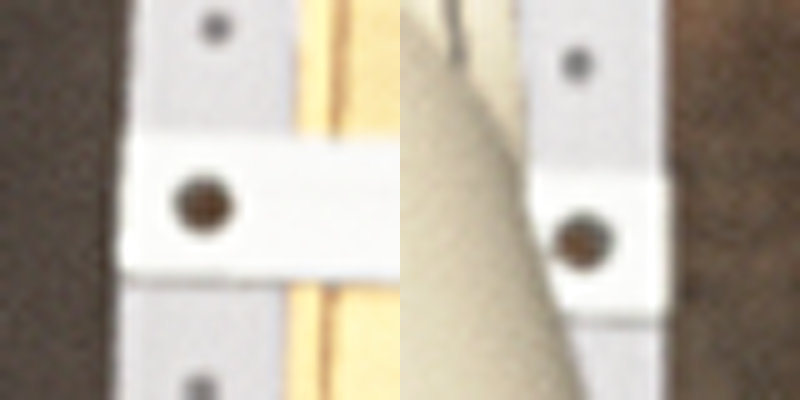

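Left hole at about (289.9,255.0), right at about (407.8,258.7). That's about 1.6 mm low in x, with y good. I'll shift and set it down.

>>> {"op": "move_arm", "data": {
  "targets": [
    [[0,0.15,0],[0,0,0],10],
    [[0,0,0],[0,0,0],10],
    [[0,0,0.25],[0,0,0],10],
    [[0,0,0],[0,0,0],10],
    [[0,0,0],[0,0,0],10],
    [[0,0,0],[0,0,0],60],
    [[0,0,0],[0,0,0],60],
    [[0,0,0],[0,0,0],60],
    [[0,0,-4],[0,0,0],60],
    [[0,0,-5],[0,0,0],60],
    [[0,0,-4],[0,0,0],60],
    [[0,0,0],[0,0,0],60]
  ]
}}

```text
time: 33.42
ee_pos: [0.5009, -0.1255, 0.1981]
eef_rot: [0.726, 0.688, 0.001, 0.002]
ft_force: [0.1, -0.1, -0.6]
width: 0.0523
grip_force: 0.0
```

Run:
```python
from h import *
plan((.6902,.0827,.2,0),(.6902,.0827,.056,0))
```

```text
t 33.425 p [ 0.501 -0.125  0.198]
turn [ 0.005 -0.002  1.518] shift cm [ 18.933 -20.816  -0.19 ] rows>= 8.431206716226423 4.6898574668664565
turn [0. 0. 0.] shift cm [ 0.   0.  14.4] rows>= 0.0 2.4000000000000004
```

>>> {"op": "move_arm", "data": {
  "targets": [
    [[0,0,0],[0,0,0.169],50],
    [[0,0,0],[0,0,0.169],50],
    [[0,0,0],[0,0,0.169],50],
    [[0,0,0],[0,0,0.169],50],
    [[0,0,0],[0,0,0.169],50],
    [[0,0,0],[0,0,0.169],50],
    [[0,0,0],[0,0,0.169],50],
    [[0,0,0],[0,0,0.169],50],
    [[0,0,0],[0,0,0.169],50],
    [[3.8,-4.18,0],[0,0,0],50],
    [[3.8,-4.18,0],[0,0,0],50],
    [[3.8,-4.18,0],[0,0,0],50],
    [[3.8,-4.18,0],[0,0,0],50],
    [[3.8,-4.18,0],[0,0,0],50],
    [[0,0,0],[0,0,0],50],
    [[0,0,0],[0,0,0],50],
    [[0,0,4],[0,0,0],50],
    [[0,0,4],[0,0,0],50],
    [[0,0,0],[0,0,0],50],
    [[0,0,0],[0,0,0],50]
  ]
}}

```text
time: 35.92
ee_pos: [0.6906, 0.0823, 0.1172]
eef_rot: [1.0, -0.002, 0.001, 0.0]
ft_force: [0.7, 0.1, 0.1]
width: 0.0432
grip_force: 0.0
```

Run:
```python
from h import *
c=snap('top','t9.png'); d=snap('scene','s9.png'); z=.072
print('exp bar hole px',[np.array(proj(c,[*tray(0,k),z])) for k in(.126,-.126)])
print('exp pin heads scene',[np.array(proj(d,[*k,.08])) for k in((.6904,.084),(.681,.0215))])
a=cv2.resize(c['image'][235:275,270:310],None,fx=7.5,fy=7.5);b=cv2.resize(c['image'][235:275,390:430],None,fx=7.5,fy=7.5)
e=cv2.resize(d['image'][190:290,170:270],(600,600))[:,:200*3]
e=cv2.resize(d['image'][200:250,150:250],(500,250)); 
cv2.imwrite('pics/t9c.png',np.hstack([np.hstack([a,b]),]))
i=np.zeros((600,600,3),np.uint8); i[:300]=np.hstack([a,b]); i[300:]=cv2.resize(d['image'][190:260,140:280],(600,300)); cv2.imwrite('pics/t9c.png',i)
plan((.6904,.084,.056,0))
```

```text
exp bar hole px [array([290.03 , 254.479]), array([408.015, 258.161])]
exp pin heads scene [array([199.219, 222.715]), array([226.793, 214.938])]
t 36.025 p [0.691 0.083 0.118]
turn [-0.    -0.003 -0.004] shift cm [-0.052 -0.105  6.177] rows>= 0.02772453681782192 1.0297178863613368
```

View pics/t9c.png

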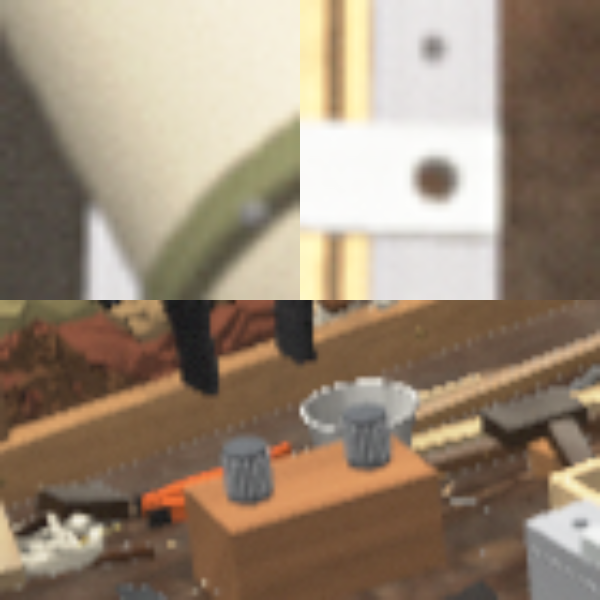

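>>> {"op": "move_arm", "data": {
  "targets": [
    [[0,-0.2,2.5],[0,0,0],50],
    [[0,0,2.5],[0,0,0],50],
    [[0,0,1.1],[0,0,0],50],
    [[0,0,0],[0,0,0],50],
    [[0,0,0],[0,0,0],50],
    [[0,0,0],[0,0,0],5],
    [[0,0,0],[0,0,0],5],
    [[0,0,0],[0,0,0],5],
    [[0,0,0],[0,0,0],5],
    [[0,0,0],[0,0,0],5]
  ],
  "grip_force": 30
}}

```text
time: 37.28
ee_pos: [0.6902, 0.0868, 0.055]
eef_rot: [1.0, -0.001, 0.001, -0.001]
ft_force: [-0.0, 5.5, 3.2]
width: 0.0215
grip_force: 29.9
```

Run:
```python
from h import *
s=r.read_state();print(s['width'],s['grip_force'])
p=s['ee_pos'];a=tray(0,.126);print(a)
plan((p[0],p[1],.18,0),(*a,.18,0),(*a,.12,0))
```

```text
0.021514975957763506 29.93598442291841
[0.503 0.001]
t 37.275 p [0.69  0.087 0.055]
turn [-0.002 -0.001 -0.002] shift cm [  0.      0.    -12.498] rows>= 0.01671982619847173 2.0829536311711867
turn [0. 0. 0.] shift cm [-18.675   8.619   0.   ] rows>= 0.0 3.4279903324540264
turn [0. 0. 0.] shift cm [0. 0. 6.] rows>= 0.0 1.0
```

>>> {"op": "move_arm", "data": {
  "targets": [
    [[0,0,-2.5],[0,0,0],5],
    [[0,0,-5],[0,0,0],5],
    [[0,0,-5],[0,0,0],5],
    [[0,0,0],[0,0,0],5],
    [[-4.67,2.15,0],[0,0,0],5],
    [[-4.67,2.15,0],[0,0,0],5],
    [[-4.67,2.15,0],[0,0,0],5],
    [[-4.67,2.15,0],[0,0,0],5],
    [[0,0,0],[0,0,0],5],
    [[0,0,0],[0,0,0],5],
    [[0,0,2.5],[0,0,0],5],
    [[0,0,2],[0,0,0],5],
    [[0,0,0],[0,0,0],5],
    [[0,0,0],[0,0,0],5],
    [[0,0,0],[0,0,0],5]
  ]
}}

```text
time: 39.15
ee_pos: [0.5034, -0.0001, 0.135]
eef_rot: [1.0, -0.002, 0.001, 0.0]
ft_force: [-0.6, 0.1, 0.5]
width: 0.0211
grip_force: 29.9
```

Run:
```python
from h import *
d=snap('scene','s10.png'); z=.072
s=r.read_state(); p=s['ee_pos'];a=tray(0,.126)
k0=proj(d,[*a,.06]); print('lug hole px exp',k0,'bar hole',proj(d,[*a,.072]),'tip exp',proj(d,[p[0],p[1],p[2]-.049]),'tip if on axis',proj(d,[*a,p[2]-.049]))
u,v=map(int,k0); print('crop origin',u-35,v-40,'x8')
cv2.imwrite('pics/s10c.png',cv2.resize(d['image'][v-40:v+30,u-35:u+35],None,fx=8,fy=8,interpolation=cv2.INTER_CUBIC))
plan((*a,.12,0))
```

```text
lug hole px exp (np.float64(288.410976962581), np.float64(248.89983652623835)) bar hole (np.float64(288.15568144902977), np.float64(243.5039558825836)) tip exp (np.float64(288.2033000754272), np.float64(237.02722702984482)) tip if on axis (np.float64(287.8552847495238), np.float64(237.154824580843))
crop origin 253 208 x8
t 39.2 p [ 0.503 -0.     0.135]
turn [ 0.    -0.001 -0.003] shift cm [ 0.006 -0.083  1.498] rows>= 0.018645703181342028 0.25007671777718393
```

View pics/s10c.png

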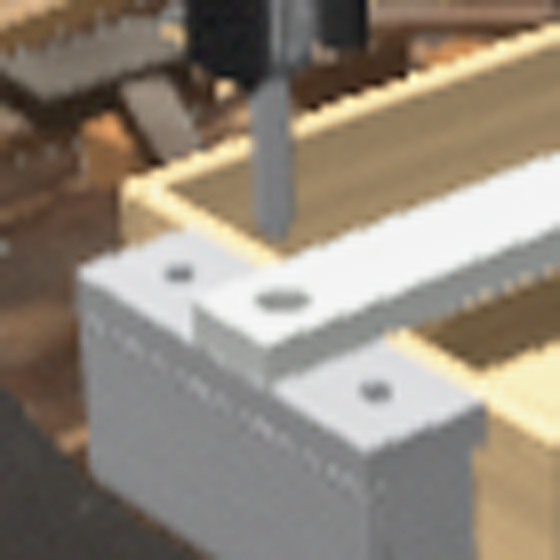

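Bar hole at scene px (287.9,244.9), pin tip at (286.9,237). The pin sits about 3–4 mm +x and 1–2 mm -y of the hole axis. I'll correct and enter gently while watching force.

>>> {"op": "move_arm", "data": {
  "targets": [
    [[-0.35,-0.12,0],[0,0,0],5],
    [[0,0,0],[0,0,0],5],
    [[0,0,0.8],[0,0,0],5],
    [[0,0,0.5],[0,0,0],5],
    [[0,0,0.4],[0,0,0],5],
    [[0,0,0.3],[0,0,0],5],
    [[0,0,0],[0,0,0],5]
  ]
}}

```text
time: 40.08
ee_pos: [0.4992, 0.001, 0.1141]
eef_rot: [1.0, -0.002, -0.0, -0.0]
ft_force: [-0.4, -0.1, -0.9]
width: 0.0216
grip_force: 29.9
```

Run:
```python
from h import *
s=r.read_state();print(s['ee_pos'],s['ft_force'],s['torque'])
c=snap('top','t11.png')
print([np.array(proj(c,[*tray(0,k),.072])) for k in(.126,-.126)],hole(c,407.6,258.3))
```

```text
[0.499 0.001 0.114] [-0.434 -0.061 -0.927] [0.113 0.105 0.014]
[array([290.03 , 254.479]), array([408.015, 258.161])] (np.float64(407.73321428571427), np.float64(259.14214285714286))
```

>>> {"op": "move_arm", "data": {
  "targets": [
    [[0,0,0.4],[0,0,0],5],
    [[0,0,0.4],[0,0,0],5],
    [[0,0,0.4],[0,0,0],5],
    [[0,0,0.3],[0,0,0],5],
    [[0,0,0],[0,0,0],5]
  ]
}}

```text
time: 40.75
ee_pos: [0.4996, 0.0011, 0.0991]
eef_rot: [1.0, -0.002, 0.0, -0.0]
ft_force: [3.0, 1.9, -1.8]
width: 0.0211
grip_force: 29.9
```

Run:
```python
from h import *
s=r.read_state();print(s['ee_pos'],s['ft_force'],s['torque'])
```

```text
[0.5   0.001 0.099] [ 2.992  1.869 -1.792] [ 0.479 -0.71   0.002]
```

>>> {"op": "move_arm", "data": {
  "targets": [
    [[0.1,-0.06,0],[0,0,0],5],
    [[0,0,0.3],[0,0,0],5],
    [[0,0,0.4],[0,0,0],5],
    [[0,0,0.4],[0,0,0],5],
    [[0,0,0.4],[0,0,0],5],
    [[0,0,0.4],[0,0,0],5],
    [[0,0,0.2],[0,0,0],5],
    [[0,0,0],[0,0,0],5]
  ]
}}

```text
time: 41.75
ee_pos: [0.5003, 0.0016, 0.0781]
eef_rot: [1.0, -0.002, -0.0, -0.0]
ft_force: [1.1, 1.4, -2.1]
width: 0.021
grip_force: 29.9
```

Run:
```python
from h import *
s=r.read_state();print(s['ee_pos'],s['ft_force'],s['torque'])
```

```text
[0.5   0.002 0.078] [ 1.099  1.378 -2.052] [ 0.355 -0.436 -0.006]
```

>>> {"op": "move_arm", "data": {
  "targets": [
    [[0.04,-0.04,0.2],[0,0,0],5],
    [[0,0,0.2],[0,0,0],5],
    [[0,0,0],[0,0,0],5],
    [[0,0,0],[0,0,0],5]
  ]
}}

```text
time: 42.25
ee_pos: [0.5007, 0.0018, 0.0748]
eef_rot: [1.0, -0.002, -0.0, 0.0]
ft_force: [-3.4, -0.4, 8.6]
width: 0.0215
grip_force: 29.9
```

>>> {"op": "move_arm", "data": {
  "targets": [
    [[0,0,0],[0,0,0],45],
    [[0,0,0],[0,0,0],45],
    [[0,0,0],[0,0,0],45],
    [[0,0,-3],[0,0,0],45],
    [[0,0,-5],[0,0,0],45],
    [[0,0,-4],[0,0,0],45],
    [[0,0,0],[0,0,0],45]
  ]
}}

```text
time: 43.12
ee_pos: [0.5024, 0.002, 0.197]
eef_rot: [1.0, -0.002, 0.002, 0.001]
ft_force: [-0.7, -0.3, -1.1]
width: 0.0392
grip_force: 0.0
```

Run:
```python
from h import *
plan((.690,.022,.2,0),(.690,.022,.056,0))
```

```text
t 43.125 p [0.502 0.002 0.197]
turn [ 0.001 -0.005 -0.003] shift cm [18.762 -1.997 -0.296] rows>= 0.03354461885431391 3.1450418984731283
turn [0. 0. 0.] shift cm [ 0.   0.  14.4] rows>= 0.0 2.4000000000000004
```

>>> {"op": "move_arm", "data": {
  "targets": [
    [[4.54,-0.55,0],[0,0,0],50],
    [[4.54,-0.55,0],[0,0,0],50],
    [[4.54,-0.55,0],[0,0,0],50],
    [[4.54,-0.55,0],[0,0,0],50],
    [[0,0,0],[0,0,0],50],
    [[0,0,0],[0,0,0],50],
    [[0,0,4],[0,0,0],50],
    [[0,0,4],[0,0,0],50],
    [[0,0,0],[0,0,0],50],
    [[0,0,0],[0,0,0],50]
  ]
}}

```text
time: 44.38
ee_pos: [0.6828, 0.0233, 0.1165]
eef_rot: [1.0, -0.002, 0.001, 0.0]
ft_force: [0.2, 0.8, 0.7]
width: 0.0434
grip_force: 0.0
```

Run:
```python
from h import *
d=snap('scene','s12.png'); c=snap('top','t12.png')
print('pin exp scene px (head top)',proj(d,[.684,.024,.08]))
i=np.zeros((600,800,3),np.uint8)
i[:300]=cv2.resize(d['image'][195:255,170:330],(800,300),interpolation=cv2.INTER_CUBIC)
i[300:]=cv2.resize(c['image'][225:285,270:430],(800,300),interpolation=cv2.INTER_CUBIC)
cv2.imwrite('pics/m12.png',i)
plan((.684,.024,.056,0))
```

```text
pin exp scene px (head top) (np.float64(225.0054748060661), np.float64(214.85934247090938))
t 44.475 p [0.683 0.024 0.117]
turn [-0.    -0.003 -0.003] shift cm [ 0.069 -0.049  6.077] rows>= 0.025262035933144997 1.012961826490188
```

View pics/m12.png

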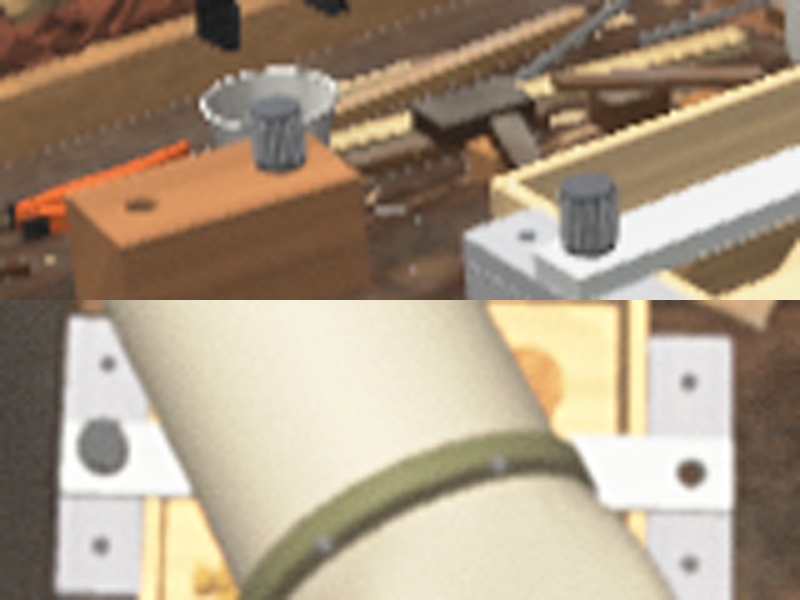

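Pin 1's head (588,215) sits on the bar. Pin 2's head top is at about (225,215), so the estimate holds. Grasp pin 2.

>>> {"op": "move_arm", "data": {
  "targets": [
    [[0.2,0.05,2.5],[0,0,0],50],
    [[0,0,2.5],[0,0,0],50],
    [[0,0,1.0],[0,0,0],50],
    [[0,0,0],[0,0,0],50],
    [[0,0,0],[0,0,0],50],
    [[0,0,0],[0,0,0],5],
    [[0,0,0],[0,0,0],5],
    [[0,0,0],[0,0,0],5],
    [[0,0,0],[0,0,0],5],
    [[0,0,0],[0,0,0],5]
  ]
}}

```text
time: 45.72
ee_pos: [0.6846, 0.0237, 0.0546]
eef_rot: [1.0, -0.001, 0.0, -0.0]
ft_force: [-0.6, 3.5, 1.5]
width: 0.0212
grip_force: 30.0
```

Run:
```python
from h import *
s=r.read_state();print(s['width'],s['grip_force'],s['ft_force'])
p=s['ee_pos'];a=(.489,-.2505)
plan((p[0],p[1],.18,0),(*a,.18,0),(*a,.135,0))
```

```text
0.02121933563230038 29.980753865092993 [-0.559  3.548  1.48 ]
t 45.725 p [0.685 0.024 0.055]
turn [-0.001 -0.    -0.003] shift cm [  0.     0.   -12.54] rows>= 0.015416761494021028 2.0899840654240567
turn [0. 0. 0.] shift cm [-19.555  27.415   0.   ] rows>= 0.0 5.612509203215827
turn [0. 0. 0.] shift cm [0.  0.  4.5] rows>= 0.0 0.7499999999999997
```

>>> {"op": "move_arm", "data": {
  "targets": [
    [[0,0,-2.5],[0,0,0],5],
    [[0,0,-5],[0,0,0],5],
    [[0,0,-5],[0,0,0],5],
    [[0,0,0],[0,0,0],5],
    [[-3.26,4.57,0],[0,0,0],5],
    [[-3.26,4.57,0],[0,0,0],5],
    [[-3.26,4.57,0],[0,0,0],5],
    [[-3.26,4.57,0],[0,0,0],5],
    [[-3.26,4.57,0],[0,0,0],5],
    [[-3.26,4.57,0],[0,0,0],5],
    [[0,0,0],[0,0,0],5],
    [[0,0,0],[0,0,0],5],
    [[0,0,2.5],[0,0,0],5],
    [[0,0,2],[0,0,0],5],
    [[0,0,0],[0,0,0],5],
    [[0,0,0],[0,0,0],5],
    [[0,0,0],[0,0,0],5]
  ]
}}

```text
time: 47.85
ee_pos: [0.4886, -0.2508, 0.1352]
eef_rot: [1.0, -0.001, 0.001, 0.0]
ft_force: [-0.1, -0.6, -0.7]
width: 0.0214
grip_force: 30.0
```

Run:
```python
from h import *
d=snap('scene','s13.png')
s=r.read_state(); p=s['ee_pos'];a=np.array([.4895,-.2505])
k0=proj(d,[*a,.072]); print('bar hole exp',k0,'tip exp',proj(d,[p[0],p[1],p[2]-.0485]),'tip on axis',proj(d,[*a,p[2]-.0485]))
u,v=map(int,k0); print('crop origin',u-35,v-40,'x8')
cv2.imwrite('pics/s13c.png',cv2.resize(d['image'][v-40:v+30,u-35:u+35],None,fx=8,fy=8,interpolation=cv2.INTER_CUBIC))
plan((*a,.12,0))
```

```text
bar hole exp (np.float64(381.3342455458103), np.float64(207.43597879458224)) tip exp (np.float64(381.9892738697415), np.float64(201.38891703125154)) tip on axis (np.float64(381.51770812713556), np.float64(201.29539979348755))
crop origin 346 167 x8
t 47.9 p [ 0.488 -0.251  0.135]
turn [ 0.001 -0.001 -0.003] shift cm [ 0.104 -0.036  1.51 ] rows>= 0.018970054837858387 0.2523211904344328
```

View pics/s13c.png

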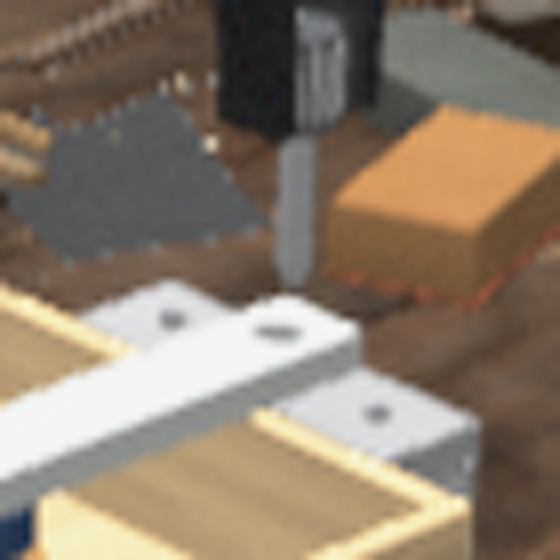

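Bar hole at px (380.4,208.1), tip at (382.2,201.2). The pin is about 2–3 mm short in y and about 1 mm in x. I'll correct and enter gently.

>>> {"op": "move_arm", "data": {
  "targets": [
    [[0.13,-0.23,0],[0,0,0],5],
    [[0,0,0],[0,0,0],5],
    [[0,0,0.8],[0,0,0],5],
    [[0,0,0.5],[0,0,0],5],
    [[0,0,0.4],[0,0,0],5],
    [[0,0,0.3],[0,0,0],5],
    [[0,0,0],[0,0,0],5]
  ]
}}

```text
time: 48.78
ee_pos: [0.4893, -0.2484, 0.1142]
eef_rot: [1.0, -0.002, -0.0, -0.0]
ft_force: [0.4, -0.4, 0.5]
width: 0.0211
grip_force: 30.0
```

>>> {"op": "move_arm", "data": {
  "targets": [
    [[0,0,0.4],[0,0,0],5],
    [[0,0,0.4],[0,0,0],5],
    [[0,0,0.4],[0,0,0],5],
    [[0,0,0],[0,0,0],5]
  ]
}}

```text
time: 49.28
ee_pos: [0.4899, -0.2486, 0.1023]
eef_rot: [1.0, -0.002, 0.001, 0.0]
ft_force: [4.5, -0.7, -2.5]
width: 0.0215
grip_force: 30.0
```

>>> {"op": "move_arm", "data": {
  "targets": [
    [[0.15,0.03,0],[0,0,0],5],
    [[0,0,0.4],[0,0,0],5],
    [[0,0,0.4],[0,0,0],5],
    [[0,0,0.4],[0,0,0],5],
    [[0,0,0],[0,0,0],5]
  ]
}}

```text
time: 49.9
ee_pos: [0.4907, -0.2487, 0.0899]
eef_rot: [1.0, -0.002, -0.0, -0.0]
ft_force: [4.0, -1.5, -2.9]
width: 0.0214
grip_force: 30.0
```

>>> {"op": "move_arm", "data": {
  "targets": [
    [[0.15,0.05,0],[0,0,0],5],
    [[0,0,0.4],[0,0,0],5],
    [[0,0,0.4],[0,0,0],5],
    [[0,0,0.4],[0,0,0],5],
    [[0,0,0],[0,0,0],5]
  ]
}}

```text
time: 50.52
ee_pos: [0.492, -0.2492, 0.0779]
eef_rot: [1.0, -0.002, -0.0, -0.0]
ft_force: [0.2, -0.1, 0.0]
width: 0.0211
grip_force: 30.0
```

>>> {"op": "move_arm", "data": {
  "targets": [
    [[0,0,0.2],[0,0,0],5],
    [[0,0,0.2],[0,0,0],5],
    [[0,0,0],[0,0,0],5],
    [[0,0,0],[0,0,0],5]
  ]
}}

```text
time: 51.02
ee_pos: [0.4924, -0.2493, 0.0745]
eef_rot: [1.0, -0.002, 0.0, 0.0]
ft_force: [-1.0, 0.9, 2.2]
width: 0.0211
grip_force: 30.0
```

>>> {"op": "move_arm", "data": {
  "targets": [
    [[0,0,0],[0,0,0],45],
    [[0,0,0],[0,0,0],45],
    [[0,0,0],[0,0,0],45],
    [[0,0,-3],[0,0,0],45],
    [[0,0,-5],[0,0,0],45],
    [[0,0,-5],[0,0,0],45],
    [[0,-5,0],[0,0,0],45],
    [[0,5,0],[0,0,0],45],
    [[0,5,0],[0,0,0],45],
    [[0,5,0],[0,0,0],45],
    [[0,5,0],[0,0,0],45],
    [[0,5,0],[0,0,0],45],
    [[0,0,0],[0,0,0],45],
    [[0,0,0],[0,0,0],45]
  ]
}}

```text
time: 52.78
ee_pos: [0.492, -0.4485, 0.2041]
eef_rot: [1.0, -0.001, 0.0, -0.0]
ft_force: [0.4, -0.7, 1.0]
width: 0.039
grip_force: 0.0
```

Run:
```python
from h import *
d=snap('scene','s14.png'); c=snap('top','t14.png')
print([np.array(proj(c,[*tray(0,k),.1])) for k in(.126,-.126)])
i=np.zeros((600,800,3),np.uint8)
i[:,:400]=cv2.resize(c['image'][165:315,280:430],(400,400),interpolation=cv2.INTER_CUBIC)[:1].repeat(600,0)*0
i[:400,:400]=cv2.resize(c['image'][180:320,280:420],(400,400),interpolation=cv2.INTER_CUBIC)
i[:400,400:]=cv2.resize(d['image'][160:300,260:400],(400,400),interpolation=cv2.INTER_CUBIC)
cv2.imwrite('pics/m14.png',i[:400])
```

```text
[array([289.329, 252.017]), array([409.894, 255.774])]
```

View pics/m14.png

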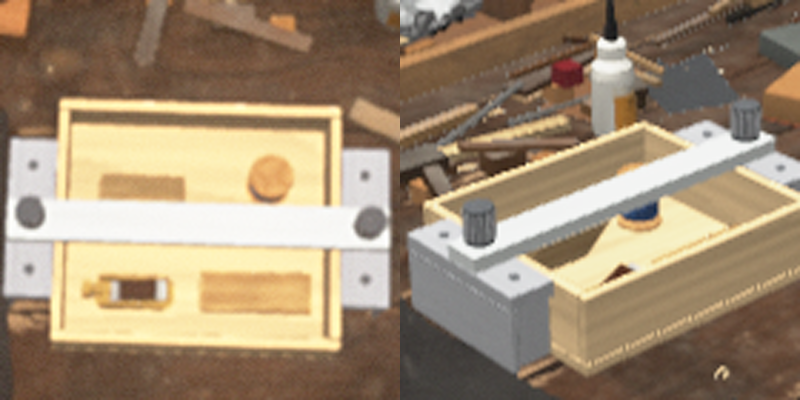

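Both heads sit on the bar at (30,212) and (370,222). All four pieces are in the tray and the bottle is standing. I'll hand it in.

```bash
python3 -c "
from bench import r
print(r.close_job())"
```

```text
the job is handed in; nothing more can be done
None
```

The job is handed in at about 53 s of the 208 s allowed. Pine, spool, plane and maple (willow was absent) are in the tray, the bar is pinned at both ends with the heads down, and the glue bottle is standing; this is from the final pictures and contact forces, as the hand-in gave no verdict.

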